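Clear the polishing pile at the inlay bench

TASK

Take the pile on the whetstone apart from the top down, setting each thing gently in its own place before you take the next: the green polishing stone flat in the middle of the pale blue saucer, the red lacquer box upright in the middle of the black coaster, the cork block flat in the open tin case's tray (not on its lid), lengthwise along the tray, and last the whetstone flat and square in its wooden cradle, midway between the end stops. Do not drop anything, and leave the bamboo rest with the bone scrapers and the amber varnish jar where they are.

Things in the scene. Friction and masses are not known exactly. Their poses are not given: they have to be found in the camera images.
- polish_stone_c (a point): Jade-green polishing stone, a round puck 28 mm across and 16 mm thick, about 30 g; top of the pile. This point is its centre; z is its round axis. It starts lying on the red box.
- lacquer_box_c (a point): Red lacquer box with a thin black seam, a closed upright cylinder 40 mm across and 24 mm tall, about 40 g; second in the pile, standing on the cork block. This point is its centre; z is its upright axis.
- cork_block_c (a point): Tan cork sanding block, 80 x 40 x 28 mm, about 30 g; third in the pile, lying on the whetstone. This point is its centre; x is its 80 mm length, y its 40 mm width, z its 28 mm height.
- whetstone_c (a point): Dark grey whetstone, 130 x 54 x 22 mm, about 400 g; bottom of the pile, lying on the bench. This point is its centre; x is its 130 mm length, y its 54 mm width, z its 22 mm height. Layers of the pile may be offset up to 15 mm lengthwise and 4 mm crosswise and turned up to about 0.2 rad from the one below.
- saucer: Pale blue cracked porcelain saucer, fixed; 132 mm across the rim, rim 12 mm above the bench, its inner floor flat, about 90 mm across and 4 mm above the bench. Origin: centre of its underside, on the bench.
- coaster: Square black lacquered coaster with a gold rim line, 95 x 95 mm, fixed; its flat top is 8 mm above the bench. Origin: centre of its underside; x and y along its sides.
- tin_case: Grey dented tin case, fixed, standing open: a shallow tray 84 mm (x) by 124 mm (y) outside, walls 2 mm thick and 13 mm high, inner floor 80 x 120 mm and 2 mm above the bench, with a brass catch on its -x side; its shallow hinged lid, 82 x 124 mm, lined dark green inside, is folded right back on the bench on the tray's +x side. Origin: centre of the tray's underside; the tray's length runs along y.
- cradle: Wooden whetstone cradle, fixed: pale board 176 mm (x) by 84 mm (y), its top 14 mm above the bench, with an end stop 12 mm higher at each end; 148 mm free between the stops along x, the long sides open. Origin: centre of its underside. The whetstone lies on the board lengthwise along x, either way round.
- scraper_rest: Bystander: small loose bamboo rest carrying three ivory-white bone scrapers, about 110 x 90 mm and 15 mm high. Origin: centre of its underside.
- varnish_jar: Bystander: loose amber glass jar with a brass cap, 56 mm across, 75 mm tall. Origin: centre of its underside.

How it is judged:
On the way, in this order (a step that is already met when the one before it is completed fails the run):
1. the green stone lies flat in the middle of the saucer, let go (z of polish_stone_c in the frame of saucer between 0.008 and 0.016 m and angle between polish_stone_c's own z axis and vertical below 0.1 rad and horizontal distance between polish_stone_c and saucer below 0.015 m and contact force between polish_stone and the fingers below 0.1 N and linear speed of polish_stone below 0.02 m/s and angular speed of polish_stone below 0.2 rad/s), for 0.2 s.
2. then the red box stands upright in the middle of the coaster, let go (z of lacquer_box_c in the frame of coaster between 0.016 and 0.024 m and angle between lacquer_box_c's own z axis and vertical below 0.1 rad and horizontal distance between lacquer_box_c and coaster below 0.015 m and contact force between lacquer_box and the fingers below 0.1 N and linear speed of lacquer_box below 0.02 m/s and angular speed of lacquer_box below 0.2 rad/s), for 0.2 s.
3. then the cork block lies flat and lengthwise in the tin tray, let go (z of cork_block_c in the frame of tin_case between 0.012 and 0.02 m and angle between cork_block_c's own z axis and vertical below 0.1 rad and x of cork_block_c in the frame of tin_case between -0.022 and 0.022 m and y of cork_block_c in the frame of tin_case between -0.022 and 0.022 m and angle between the x axis of cork_block_c and the y axis of tin_case, either way round below 0.35 rad and contact force between cork_block and the fingers below 0.1 N and linear speed of cork_block below 0.02 m/s and angular speed of cork_block below 0.2 rad/s), for 0.2 s.
4. then the whetstone lies flat and square in its cradle, let go (z of whetstone_c in the frame of cradle between 0.021 and 0.029 m and angle between whetstone_c's own z axis and vertical below 0.1 rad and x of whetstone_c in the frame of cradle between -0.0105 and 0.0105 m and y of whetstone_c in the frame of cradle between -0.012 and 0.012 m and angle between the x axis of whetstone_c and the x axis of cradle, either way round below 0.15 rad and contact force between whetstone and the fingers below 0.1 N and linear speed of whetstone below 0.02 m/s and angular speed of whetstone below 0.2 rad/s), for 0.2 s.
At the end, for the whole second after the job is handed in: Released, at rest: stone flat and box upright within 15 mm of saucer's and coaster's centres; cork flat on the tray floor within 22 mm of its centre, lengthwise to 0.35 rad; whetstone flat on the cradle, within 10.5 mm along, 12 mm across and 0.15 rad, either way round (all of step 1 and all of step 2 and all of step 3 and all of step 4); the robot touches nothing.
It fails at once if one of the four is dropped or flung into its place (faster than 0.8 m/s on arrival, a fall of about 33 mm) ((linear speed of polish_stone above 0.8 m/s and horizontal distance between polish_stone_c and saucer below 0.05 m and z of polish_stone_c in the frame of saucer below 0.05 m) or (linear speed of lacquer_box above 0.8 m/s and horizontal distance between lacquer_box_c and coaster below 0.05 m and z of lacquer_box_c in the frame of coaster below 0.05 m) or (linear speed of cork_block above 0.8 m/s and horizontal distance between cork_block_c and tin_case below 0.05 m and z of cork_block_c in the frame of tin_case below 0.05 m) or (linear speed of whetstone above 0.8 m/s and horizontal distance between whetstone_c and cradle below 0.05 m and z of whetstone_c in the frame of cradle below 0.05 m)).
It fails at once if the scraper rest is shifted more than 10 mm (distance of scraper_rest from where it was at the start of the episode above 0.01 m).
It fails at once if the varnish jar is shifted more than 10 mm (distance of varnish_jar from where it was at the start of the episode above 0.01 m).
It also fails if it takes over 122 s, if anything falls off the work surface, if the arm or the gripper's body presses on something with over 40 N, if the wrist force passes 120 N, or if a joint passes its speed limit or range.

ROBOT

A 6-joint arm with a two-finger parallel gripper is mounted at the origin on the work surface. World frame = base frame: x ahead of the robot, y to its left, z up, the work surface at z = 0. Lengths are in m, angles in rad, forces in N, time in s.
With the tool pointing down it reaches from about 0.35 to 0.85 m from the base axis. Payload 8.1 kg.
Tool frame: the origin (TCP) lies between the finger pads; the fingertips stand 14 mm ahead of it and the grasp point (between the pads) lies 5 mm behind it; z points along the fingers, y is the direction in which the jaws open and shut (so a half turn about z gives the same grasp; the last joint's range is limited). The gripper opens to 85 mm and grips with 20 to 120 N. Pads are 22 mm wide; open, the fingers measure 114 mm over their backs; the gripper's body (76 mm by 85 mm) begins 54 mm behind the grasp point. The pads swing forward as they close: fully open they stand 13 mm farther back than shut.
Start: joints at [1.165, 0.13, 1.488, -0, 1.523, -0.085], TCP at [0.189, 0.569, 0.245] pointing down, gripper open.
Joint ranges: [-2.96, 2.96], [-0.89, 2.26], [0.02, 2.5], [-1.34, 4.48], [0, 2.73], [-2.66, 2.66]. Speed limits (rad/s): [2.39, 2.39, 2.79, 3.14, 3.14, 3.14].

INTERFACE

Orientations are given as a unit quaternion [w, x, y, z].
In Python, from workcell import observe, cams, finish_job gives the robot as it stands.
- The arm moves only by the tool drive_tool, never from a script. Its argument "rows" is a list that holds one entry, the list of rows, each a list of 5 numbers: the gripper's target within -1 to 1 (fully open at 1, half-way at 0, shut at -1), then the shift along the tool's x, y, z in mm, then the turn about the tool's z in rad. A call has 1 to 12 rows; each row is the pose to reach, as a shift and turn from the pose commanded when the call began, along the tool's axes at that moment; what a row does not reach only later rows make up. A row lasts 1/8 s, in which the tool goes at most 62.5 mm and 10.7 degrees, less where a joint would pass 70% of its speed; a pose out of reach is approached as far as the arm can. A call with a gripper value outside its range is refused whole. The fingers move at their own pace and stop on an object; "grip_force" is the grip in N (left out, the last holds). Time passes only in rows, so rows that repeat a pose let the fingers close. It gives the time, the measured TCP pose, the force and the opening at its end, in the units of the state.
- observe(): the state, without advancing time (a new reading comes with each control period).
- cams.camera(name): name is "scene" or "top" or "wrist"; returns the picture (400x640x3 uint8, red, green, blue); there is no depth.
- cams.camera_info(name): a dict with "K" (3x3 intrinsics, pixels), "k1" (the pictures are not rectified: a ray, as slopes to the right and down, at radius r is drawn at 1 + k1 r^2 times it, then the intrinsics apply), "pose" (4x4, takes a point from camera to world coordinates). Camera axes: x right, y down, z forward; pixel columns grow to the right and rows downward; lengths in m; the calibration is good to about 2 mm. A picture is of the moment at which its call begins: read the wrist's pose just before it. camera_info takes no time and is no camera call; for the wrist camera it gives the pose at the moment of the call.
- finish_job(): hands the job in, once; it reports no verdict.
The state is a dict: "t": time; "joint_positions": joint angles; "qvel": joint speeds; "effort": joint torques, N m; "tcp_pos": TCP position; "eef_rot": TCP orientation; "ft_force": force on the tool from outside, world axes, zero at the start; "moment": the same for the moment, N m; "width": opening from 0.0 (shut) to 1.0 (fully open).
Only numpy, scipy, OpenCV 4.12 (cv2) and the standard library are available. Lean on these libraries where they do the work, as an engineer would, in place of code of your own. Each camera call takes 0.05 s, during which the arm holds its last target. There are 200 camera calls.

## Working session

There is one attempt and no reset: what is moved stays moved. The work goes in short steps, Python scripts to look and compute and a tool call to move; the robot and the scene stay as the last step left them, time stands still between calls to the robot, and variables do not carry over. Pictures are saved under pics/ and viewed, about 12 in all and at most 16, crops included, and the job is handed in when it is done.

Besides the shell and the picture viewer there is one more tool, called after ">>>" in YAML: its name, and indented under it one key for each argument. drive_tool: Moves the arm, as the interface text tells. Its arguments: {"type":"object","properties":{"rows":{"type":"array"},"grip_force":{"type":"number"}},"required":["rows"]}

```bash
mkdir -p pics; ls; python3 - <<'E'
from workcell import observe, cams
import cv2, numpy as np
o=observe(); print({k:np.round(v,4).tolist() for k,v in o.items()})
for n in ["scene","top","wrist"]:
    i=cams.camera_info(n); print(n,np.round(i["K"],1).tolist(),i["k1"],np.round(i["pose"],3).tolist())
    im=cams.camera(n); cv2.imwrite(f"pics/{n}0.png",im[...,::-1])
E
```

```text
pics
{'t': 0.0, 'joint_positions': [1.1646, 0.1312, 1.4893, 0.0, 1.523, -0.0854], 'qvel': [0.0008, -0.0002, -0.0011, 0.0, 0.0005, 0.0001], 'effort': [0.0007, -56.9393, -50.0551, -0.0001, 0.0146, -0.0], 'tcp_pos': [0.189, 0.5689, 0.2442], 'eef_rot': [-0.0002, 0.1597, 0.9872, -0.0009], 'ft_force': [-0.1903, -0.3973, 0.2788], 'moment': [-0.0154, 0.0339, -0.0228], 'width': 0.9983}
scene [[462.8, 0.0, 317.5], [0.0, 462.8, 196.4], [0.0, 0.0, 1.0]] 0.007073189601565939 [[0.272, 0.818, -0.507, 1.161], [0.962, -0.23, 0.146, -0.233], [0.003, -0.528, -0.85, 1.115], [0.0, 0.0, 0.0, 1.0]]
top [[412.7, 0.0, 323.7], [0.0, 412.7, 200.8], [0.0, 0.0, 1.0]] -0.08781353481349032 [[-0.017, -0.992, 0.126, 0.379], [-1.0, 0.014, -0.024, -0.055], [0.022, -0.126, -0.992, 1.371], [0.0, 0.0, 0.0, 1.0]]
wrist [[331.7, 0.0, 323.0], [0.0, 331.7, 203.4], [0.0, 0.0, 1.0]] -0.050688508554596105 [[0.315, 0.912, 0.262, 0.121], [0.949, -0.302, -0.09, 0.592], [-0.003, 0.277, -0.961, 0.374], [0.0, 0.0, 0.0, 1.0]]
```

View pics/top0.png

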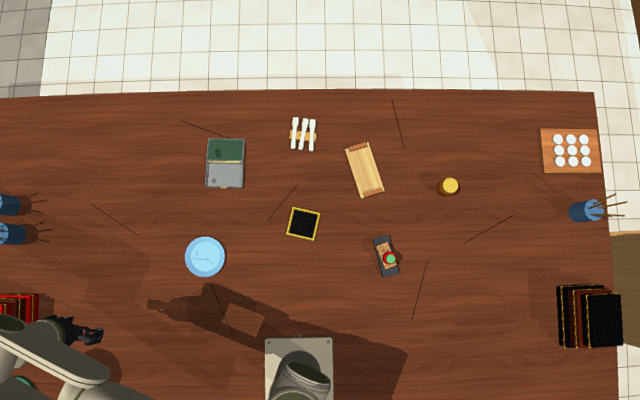

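View pics/scene0.png

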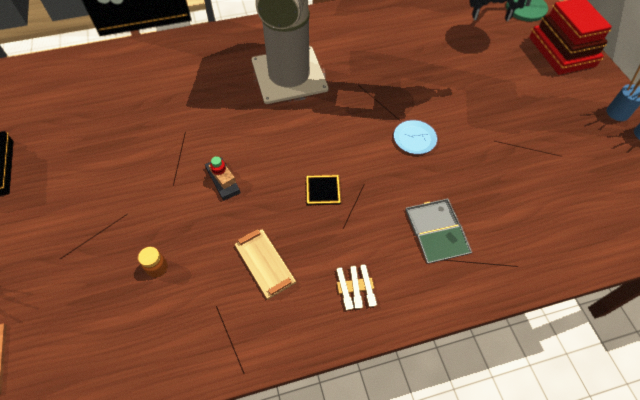

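The top view shows the saucer at (205,257), coaster (303,223), tray (225,175) with its lid above it, cradle (364,169) and pile (388,257). The rest is at (303,133) and the jar at (449,186). The scene view shows the same layout. Next I measure by colour masks.

```bash
cat > h.py <<'E'
import cv2, numpy as np
from workcell import observe, cams
def snap(n, f=None):
    i=cams.camera_info(n); im=cams.camera(n)[...,::-1].copy()
    if f: cv2.imwrite(f"pics/{f}.png",im)
    return im,i
def rays(px,i):
    px=np.asarray(px,float).reshape(-1,2); K=i["K"]
    d=(px-[K[0][2],K[1][2]])/[K[0][0],K[1][1]]
    u=d.copy()
    for _ in range(20): u=d/(1+i["k1"]*(u**2).sum(1,keepdims=True))
    P=np.asarray(i["pose"]); return P[:3,3], np.c_[u,np.ones(len(u))]@P[:3,:3].T
def plane(px,i,z):
    o,r=rays(px,i); return (o+r*((z-o[2])/r[:,2:]))[:,:2]
def tri(p1,i1,p2,i2):
    o1,r1=rays(p1,i1); o2,r2=rays(p2,i2)
    s=np.linalg.lstsq(np.c_[r1[0],-r2[0]],o2-o1,rcond=None)[0]
    a=o1+s[0]*r1[0]; b=o2+s[1]*r2[0]; return (a+b)/2, np.linalg.norm(a-b)
def blob(im,lo,hi,box,hull=True):
    """largest blob's contour in HSV range within box x0,y0,x1,y1"""
    x0,y0,x1,y1=box; h=cv2.cvtColor(im,cv2.COLOR_BGR2HSV)[y0:y1,x0:x1]
    if lo[0]>hi[0]: m=cv2.inRange(h,(0,)+tuple(lo[1:]),hi)|cv2.inRange(h,lo,(180,)+tuple(hi[1:]))
    else: m=cv2.inRange(h,lo,hi)
    c=max(cv2.findContours(m,cv2.RETR_EXTERNAL,cv2.CHAIN_APPROX_NONE)[0],key=cv2.contourArea)
    return c.reshape(-1,2)+[x0,y0]
def rect(px,i,z):
    """min-area rect of contour cast on plane z: centre, long, short, angle of long axis"""
    w=(plane(px,i,z)*1000).astype(np.float32)
    b=cv2.boxPoints(cv2.minAreaRect(w)); e=[b[1]-b[0],b[2]-b[1]]
    e.sort(key=lambda v:-np.hypot(*v)); l=e[0]
    return np.round(b.mean(0),1).tolist(), *np.round([np.hypot(*v) for v in e],1), round(float((np.arctan2(l[1],l[0])+np.pi/2)%np.pi-np.pi/2),3)
E
python3 - <<'E'
from h import *
def crop(n,box,k=4):
    im=cv2.imread(f"pics/{n}0.png");x0,y0,x1,y1=box
    return cv2.resize(im[y0:y1,x0:x1],(400,300),interpolation=cv2.INTER_CUBIC)
t=[("top",(360,225,424,273+12)),("top",(180,125,260,195)),("top",(330,130,410,205)),("scene",(180,140,260,210))]
a=[crop(*q) for q in t]
cv2.imwrite("pics/m1.png",np.vstack([np.hstack(a[:2]),np.hstack(a[2:])]))
B={"saucer":((90,60,120),(115,255,255),(170,220,240,290),(380,110,450,165),.010),
"gold":((18,120,120),(32,255,255),(275,195,330,250),(295,165,350,212),.008),
"cradle":((10,40,150),(30,200,255),(335,130,395,205),(225,220,305,305),.014),
"lid":((50,40,20),(90,255,140),(195,125,255,195),(400,195,480,270),.004),
"tray":((80,0,90),(125,60,255),(195,130,255,200),(400,190,480,240),.008)}
im={n:cv2.imread(f"pics/{n}0.png") for n in("top","scene")}
for k,(lo,hi,bt,bs,z) in B.items():
    for n,b in(("top",bt),("scene",bs)):
        try: print(k,n,*rect(blob(im[n],lo,hi,b),cams.camera_info(n),z))
        except Exception as e: print(k,n,e)
g=[blob(im["top"],(60,90,60),(90,255,255),(370,240,410,280)),blob(im["scene"],(60,90,60),(90,255,255),(200,145,240,180))]
for n,c in zip(("top","scene"),g): print("green",n,*rect(c,cams.camera_info(n),.09), c.mean(0))
E
```

```text
saucer top [373.20001220703125, 305.6000061035156] 129.2 127.2 1.562
saucer scene [375.20001220703125, 302.29998779296875] 128.3 125.1 1.297
gold top [477.6000061035156, -18.399999618530273] 97.4 96.2 -0.246
gold scene [479.20001220703125, -21.299999237060547] 94.1 94.0 -0.224
cradle top [656.5999755859375, -225.8000030517578] 178.4 84.0 0.285
cradle scene [653.0999755859375, -230.5] 185.6 85.4 0.292
lid top [732.7000122070312, 243.6999969482422] 115.6 66.4 1.554
lid scene [730.7000122070312, 241.60000610351562] 118.1 76.0 1.539
tray top [609.9000244140625, 304.5] 7.7 3.0 0.475
tray scene max() iterable argument is empty
green top [358.20001220703125, -289.0] 25.1 21.6 1.549 [390.09090909 258.45454545]
green scene [364.1000061035156, -293.70001220703125] 27.0 25.3 -0.274 [215.95833333 161.        ]
```

View pics/m1.png

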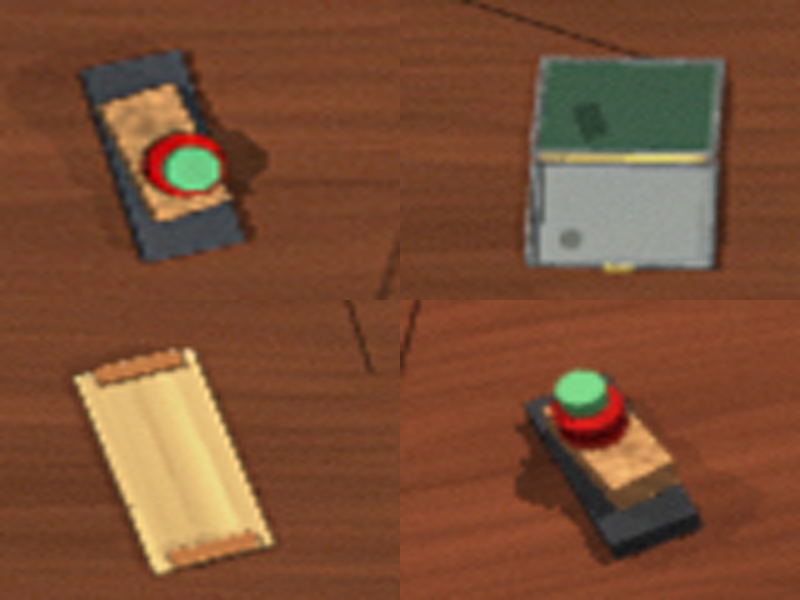

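View pics/wrist0.png

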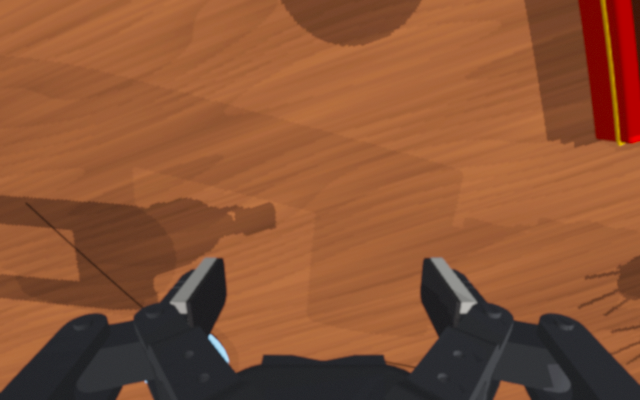

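The crop shows the pile's whetstone tilted about like the cradle, and the tray's catch on the near side. The wrist view shows the fingers in the lower third, with the camera on the tool +x side. I'll move above the pile with the tool's x axis along the stone's length.

```bash
cat >> h.py <<'E'
def yaw():
    w,x,y,z=observe()["eef_rot"]; return np.arctan2(2*(x*y+w*z),1-2*(y*y+z*z))
def rel(x,y,z,yw=None):
    """x,y,z mm world -> tool shift mm and turn"""
    o=observe(); w,a,b,c=o["eef_rot"]
    from scipy.spatial.transform import Rotation as R
    M=R.from_quat([a,b,c,w]).as_matrix(); d=np.array([x,y,z])-np.array(o["tcp_pos"])*1000
    t=0 if yw is None else -((yw-yaw()+np.pi)%(2*np.pi)-np.pi)
    print("shift",np.round(M.T@d,1),"turn",round(t,3),"| tcp",np.round(np.array(o["tcp_pos"])*1000,1),"yaw",round(yaw(),3),"w",round(o["width"],3),"t",round(o["t"],2),"j6",round(o["joint_positions"][5],2))
E
python3 - <<'E'
from h import *
rel(450,80,260,.25)
rel(350,-285,260,.25)
E
```

```text
shift [-401.9 -381.8  -15. ] turn 2.571 | tcp [189.  569.  244.5] yaw 2.821 w 1.005 t 0.15 j6 -0.09
shift [-422.1 -759.7  -14.5] turn 2.571 | tcp [189.  569.  244.5] yaw 2.821 w 1.005 t 0.15 j6 -0.09
```

>>> drive_tool:
  rows:
    - [[1, -402, -382, -15, 1.6], [1, -402, -382, -15, 1.6], [1, -402, -382, -15, 1.6], [1, -402, -382, -15, 1.6], [1, -402, -382, -15, 1.6], [1, -402, -382, -15, 1.6], [1, -402, -382, -15, 1.6], [1, -402, -382, -15, 1.6], [1, -402, -382, -15, 1.6], [1, -402, -382, -15, 1.6], [1, -402, -382, -15, 1.6]]

```text
t: 1.52
tcp_pos: [0.4499, 0.0802, 0.26]
eef_rot: [-0.0, 0.819, 0.573, -0.0]
ft_force: [-0.2, -0.0, 0.1]
width: 0.998
```

```bash
python3 -c "
from h import *
rel(350,-285,260,.25)"
```

```text
shift [-3.773e+02  3.140e+01 -1.000e-01] turn 0.971 | tcp [449.9  80.2 260. ] yaw 1.221 w 0.998 t 1.52 j6 0.41
```

>>> drive_tool:
  rows:
    - [[0, -377, 31, 0, 0.97], [0, -377, 31, 0, 0.97], [0, -377, 31, 0, 0.97], [0, -377, 31, 0, 0.97], [0, -377, 31, 0, 0.97], [0, -377, 31, 0, 0.97], [0, -377, 31, 0, 0.97], [0, -377, 31, 0, 0.97], [0, -377, 31, 0, 0.97]]

```text
t: 2.65
tcp_pos: [0.3509, -0.283, 0.2603]
eef_rot: [-0.0, 0.992, 0.127, 0.0]
ft_force: [-0.4, 1.3, 0.4]
width: 0.499
```

```bash
python3 -c "
from h import *
im,i=snap('wrist','w1'); rel(350,-285,260,.25)
g=blob(im,(60,90,60),(90,255,255),(0,0,640,400))
print(rect(g,i,.09))
for lo,hi,z in (((170,150,60),(8,255,255),.074),((8,60,120),(20,200,255),.05)):
  print(rect(blob(im,lo,hi,(100,0,500,400)),i,z))
"
```

```text
shift [-1.4  1.6  0.3] turn 0.004 | tcp [ 350.9 -283.1  260.3] yaw 0.254 w 0.502 t 2.7 j6 0.52
([358.6000061035156, -291.5], np.float32(24.5), np.float32(23.1), 0.254)
([364.6000061035156, -290.29998779296875], np.float32(39.7), np.float32(32.0), -1.285)
([316.20001220703125, -267.6000061035156], np.float32(468.2), np.float32(397.2), -1.315)
```

View pics/w1.png

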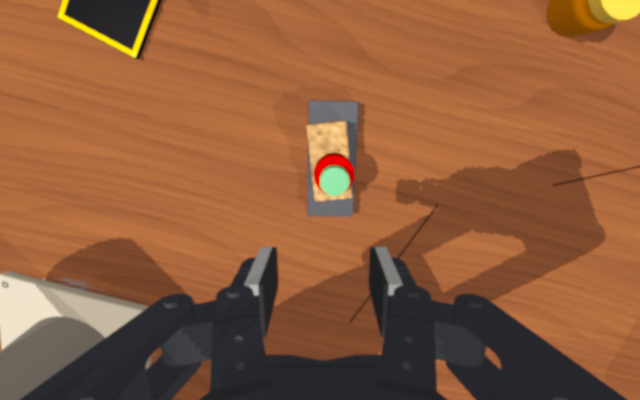

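The wrist view shows the stone at (335,180) on the red box, with the cork and whetstone beneath aligned with image up. All three views agree to a few mm, so I descend onto the stone.

>>> drive_tool:
  rows:
    - [[0, 6, 10, 60, 0], [0, 6, 10, 115, 0], [0, 6, 10, 145, 0], [0, 6, 10, 160, 0], [0, 6, 10, 170, 0], [0, 6, 10, 170, 0], [-1, 6, 10, 170, 0], [-1, 6, 10, 170, 0], [-1, 6, 10, 170, 0], [-1, 6, 10, 170, 0], [-1, 6, 10, 170, 0], [-1, 6, 10, 170, 0]]
  grip_force: 25

```text
t: 4.2
tcp_pos: [0.3591, -0.2936, 0.0918]
eef_rot: [0.001, 0.992, 0.125, 0.001]
ft_force: [-0.9, 1.7, 6.1]
width: 0.314
```

```bash
python3 -c "
from h import *
im,i=snap('wrist','w2'); rel(359,-291,90,.25)
"
```

```text
shift [ 0.5 -2.5  1.8] turn 0.001 | tcp [ 359.1 -293.6   91.8] yaw 0.251 w 0.314 t 4.25 j6 0.52
```

View pics/w2.png

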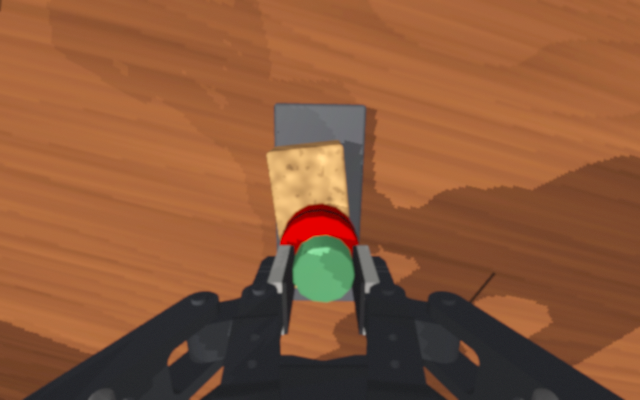

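The wrist view shows the stone centred between the pads at (324,268), resting on the red box. The opening is about 27 mm, so it is gripped. I lift it and carry it to the saucer.

>>> drive_tool:
  rows:
    - [[-1, 0, 0, -10, 0], [-1, 0, 0, -30, 0], [-1, 0, 0, -80, 0], [-1, 0, 0, -100, 0], [-1, 0, 0, -100, 0]]

```text
t: 4.88
tcp_pos: [0.3593, -0.294, 0.1929]
eef_rot: [0.002, 0.992, 0.125, 0.001]
ft_force: [0.3, -0.2, -0.3]
width: 0.313
```

```bash
python3 -c "
from h import *
im,i=snap('wrist','w3'); im2,i2=snap('top','t3');rel(450,0,190,1.25);rel(374,304,190,1.25)
g=blob(im,(60,90,60),(90,255,255),(200,150,450,380)); print(g.mean(0),cv2.boundingRect(g.astype(np.int32)))
for n,I,ii,b in (('w',im,i,(230,60,420,230)),('t',im2,i2,(360,225,424,285))):
  for lo,hi,z in (((170,150,60),(6,255,255),.074),((9,60,150),(22,160,255),.05),((100,20,30),(125,140,140),.022)):
    try: print(n,z,rect(blob(I,lo,hi,b),ii,z))
    except Exception as e: print(n,z,e)
"
```

```text
shift [ 1.616e+02 -2.607e+02 -2.000e-01] turn -0.999 | tcp [ 358.1 -292.6  189.7] yaw 0.251 w 0.314 t 4.97 j6 0.52
shift [ 1.634e+02 -5.741e+02 -1.000e-01] turn -0.999 | tcp [ 358.1 -292.6  189.7] yaw 0.251 w 0.314 t 4.97 j6 0.52
[322.62087912 268.45604396] (292, 236, 63, 65)
w 0.074 ([361.5, -290.3999938964844], np.float32(39.8), np.float32(39.6), 0.898)
w 0.05 ([384.8999938964844, -278.20001220703125], np.float32(57.3), np.float32(42.7), 0.286)
w 0.022 max() iterable argument is empty
t 0.074 ([370.6000061035156, -282.79998779296875], np.float32(33.6), np.float32(15.5), -0.818)
t 0.05 ([385.70001220703125, -277.20001220703125], np.float32(41.8), np.float32(39.1), 0.356)
t 0.022 ([406.1000061035156, -277.3999938964844], np.float32(52.3), np.float32(42.9), -1.326)
```

>>> drive_tool:
  rows:
    - [[-1, 162, -261, 0, -0.5], [-1, 162, -261, 0, -0.5], [-1, 162, -261, 0, -0.5], [-1, 162, -261, 0, -0.5], [-1, 162, -261, 0, -0.6], [-1, 163, -574, 0, -1], [-1, 163, -574, 0, -1], [-1, 163, -574, 0, -1], [-1, 163, -574, 0, -1], [-1, 163, -574, 0, -1], [-1, 163, -574, 0, -1], [-1, 163, -574, 0, -1]]

```text
t: 6.48
tcp_pos: [0.3729, 0.3032, 0.1886]
eef_rot: [0.0, 0.81, 0.586, -0.002]
ft_force: [0.3, -0.4, -0.5]
width: 0.308
```

```bash
python3 -c "
from h import *
im,i=snap('wrist','w4'); rel(374,304,110,1.25)
print(rect(blob(im,(90,60,120),(115,255,255),(0,0,640,400)),i,.010))
"
```

```text
shift [ 1.7  0.2 78.9] turn 0.001 | tcp [373.4 302.6 188.9] yaw 1.251 w 0.313 t 6.53 j6 0.89
([373.1000061035156, 305.70001220703125], np.float32(131.0), np.float32(127.6), -0.342)
```

View pics/w4.png

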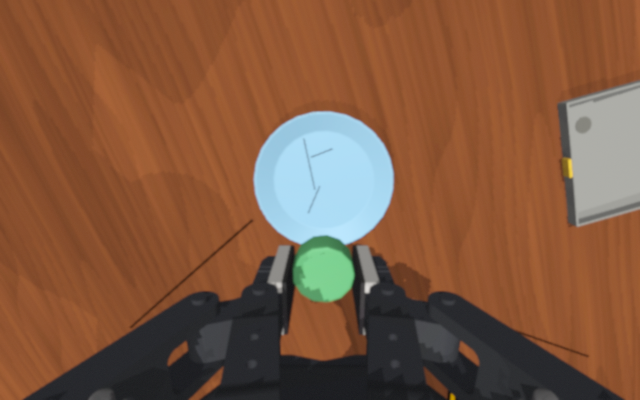

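The wrist view shows the saucer centred at (324,178) and measured at (373, 305.5), with the stone held square. I lower it slowly, release and back up.

>>> drive_tool:
  rows:
    - [[-1, 3, 0, 50, 0], [-1, 3, 0, 100, 0], [-1, 3, 0, 135, 0], [-1, 3, 0, 150, 0], [-1, 3, 0, 158, 0], [-1, 3, 0, 162, 0], [-1, 3, 0, 165, 0], [-1, 3, 0, 165, 0], [-1, 3, 0, 165, 0]]

```text
t: 7.65
tcp_pos: [0.375, 0.3068, 0.0258]
eef_rot: [0.0, 0.811, 0.585, 0.0]
ft_force: [0.7, -0.0, -1.0]
width: 0.317
```

```bash
python3 -c "
from h import *
rel(374,305,23,1.25); print(observe()['ft_force'])"
```

```text
shift [-2.  -0.4  2.8] turn 0.001 | tcp [375.  306.8  25.8] yaw 1.251 w 0.317 t 7.65 j6 0.9
[ 0.74600946 -0.03986187 -0.9625875 ]
```

>>> drive_tool:
  rows:
    - [[-1, -2, 0, 1.5, 0], [-1, -2, 0, 3, 0], [-1, -2, 0, 3, 0], [-0.1, -2, 0, 3, 0], [0, -2, 0, 3, 0], [0, -2, 0, 3, 0], [0, -2, 0, 3, 0], [0, -2, 0, -10, 0], [0, -2, 0, -50, 0], [0, -2, 0, -100, 0], [0, -2, 0, -150, 0], [0, -2, 0, -150, 0]]

```text
t: 9.15
tcp_pos: [0.3769, 0.3064, 0.1816]
eef_rot: [0.0, 0.811, 0.585, 0.005]
ft_force: [0.4, -0.2, -1.5]
width: 0.5
```

```bash
python3 -c "
from h import *
im,i=snap('wrist','w5'); 
print(rect(blob(im,(90,60,120),(115,255,255),(0,0,640,400)),i,.010))
print(rect(blob(im,(60,90,60),(88,255,255),(0,0,640,400)),i,.02))
rel(450,0,180,.25);rel(361.5,-291,180,.25)"
```

```text
([372.1000061035156, 303.79998779296875], np.float32(130.9), np.float32(130.8), -0.321)
([373.79998779296875, 305.3999938964844], np.float32(27.9), np.float32(25.4), 1.249)
shift [-266.7  166.7   -2. ] turn 1.001 | tcp [375.6 305.6 178.6] yaw 1.251 w 0.502 t 9.2 j6 0.9
shift [-570.8  174.3   -3.4] turn 1.001 | tcp [375.6 305.6 178.6] yaw 1.251 w 0.502 t 9.2 j6 0.9
```

The stone sits within 2 mm of the saucer's centre. Next is the box.

>>> drive_tool:
  rows:
    - [[0.5, -267, 167, 0, 0.5], [0.5, -267, 167, 0, 0.5], [0.5, -267, 167, 0, 0.5], [0.5, -267, 167, 0, 0.5], [0.5, -267, 167, 0, 0.5], [0.5, -571, 174, 0, 1], [0.5, -571, 174, 0, 1], [0.5, -571, 174, 0, 1], [0.5, -571, 174, 0, 1], [0.5, -571, 174, 0, 1], [0.5, -571, 174, 0, 1], [0.5, -571, 174, 0, 1]]

```text
t: 10.7
tcp_pos: [0.359, -0.2914, 0.1741]
eef_rot: [-0.001, 0.992, 0.125, -0.001]
ft_force: [-0.1, 0.7, 0.1]
width: 0.749
```

```bash
python3 -c "
from h import *
im,i=snap('wrist','w6')
print(rect(blob(im,(170,150,60),(6,255,255),(200,60,450,330)),i,.074))
rel(361.5,-290.5,69,.25)"
```

```text
([361.5, -289.79998779296875], np.float32(39.9), np.float32(39.7), 0.741)
shift [  2.2   0.3 105.3] turn 0.001 | tcp [ 359.5 -291.   174.3] yaw 0.251 w 0.748 t 10.75 j6 0.53
```

>>> drive_tool:
  rows:
    - [[0.5, 2, 0, 50, 0], [0.5, 2, 0, 80, 0], [0.5, 2, 0, 95, 0], [0.5, 2, 0, 104, 0], [0.5, 2, 0, 104, 0], [-1, 2, 0, 104, 0], [-1, 2, 0, 104, 0], [-1, 2, 0, 104, 0], [-1, 2, 0, 104, 0], [-1, 2, 0, 104, 0]]

```text
t: 12.0
tcp_pos: [0.3624, -0.2924, 0.0727]
eef_rot: [0.001, 0.992, 0.125, 0.001]
ft_force: [-0.1, 1.5, 6.3]
width: 0.459
```

```bash
python3 -c "
from h import *
rel(361.5,-290.5,69,.25); print(observe()['ft_force'])"
```

```text
shift [-0.4 -2.   3.7] turn 0.001 | tcp [ 362.4 -292.4   72.7] yaw 0.251 w 0.459 t 12.0 j6 0.53
[-0.06395727  1.53660317  6.29571788]
```

>>> drive_tool:
  rows:
    - [[-1, 0, 0, -8, 0], [-1, 0, 0, -25, 0], [-1, 0, 0, -70, 0], [-1, 0, 0, -100, 0], [-1, 0, 0, -100, 0], [-1, 0, 0, -100, 0]]

```text
t: 12.75
tcp_pos: [0.3615, -0.2916, 0.1714]
eef_rot: [0.0, 0.992, 0.125, 0.0]
ft_force: [-0.8, -1.1, -1.5]
width: 0.454
```

```bash
python3 -c "
from h import *
im,i=snap('wrist','w7'); im2,i2=snap('top','t7');rel(478,-20,170,.85)
for n,I,ii,b in (('w',im,i,(150,30,500,390)),('t',im2,i2,(360,225,424,285))):
  for lo,hi,z in (((9,60,150),(22,160,255),.05),((100,20,30),(125,140,140),.022)):
    try: print(n,z,rect(blob(I,lo,hi,b),ii,z))
    except Exception as e: print(n,z,e)
"
```

```text
shift [ 180.6 -233.6    0.4] turn -0.599 | tcp [ 361.  -291.1  170.2] yaw 0.251 w 0.458 t 12.85 j6 0.53
w 0.05 ([373.8999938964844, -281.29998779296875], np.float32(79.0), np.float32(43.5), 0.349)
w 0.022 ([223.5, -328.29998779296875], np.float32(378.9), np.float32(156.4), -1.321)
t 0.05 ([385.3999938964844, -277.29998779296875], np.float32(42.5), np.float32(39.0), 0.355)
t 0.022 ([406.1000061035156, -277.3999938964844], np.float32(52.3), np.float32(42.9), -1.326)
```

View pics/w7.png

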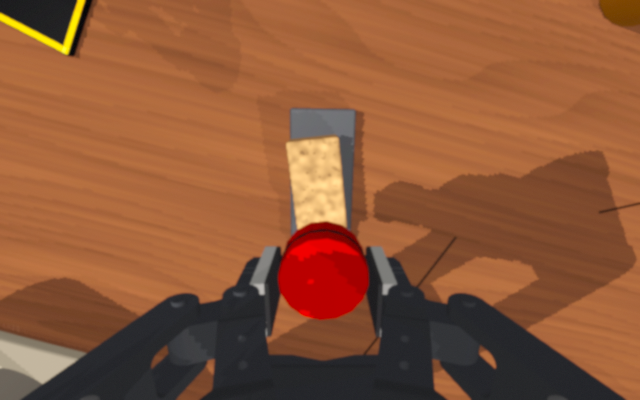

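The wrist view shows the box held upright at (323,270), with the cork turned slightly at (318,185) on the whetstone. Carrying the box to the coaster.

>>> drive_tool:
  rows:
    - [[-1, 181, -234, 0, -0.6], [-1, 181, -234, 0, -0.6], [-1, 181, -234, 0, -0.6], [-1, 181, -234, 0, -0.6], [-1, 181, -234, 0, -0.6], [-1, 181, -234, 0, -0.6], [-1, 181, -234, 0, -0.6], [-1, 181, -234, 0, -0.6]]

```text
t: 13.85
tcp_pos: [0.4783, -0.0211, 0.1708]
eef_rot: [-0.0, 0.911, 0.412, -0.001]
ft_force: [0.1, -0.3, 0.4]
width: 0.456
```

```bash
python3 -c "
from h import *
im,i=snap('wrist','w8')
h=cv2.cvtColor(im,cv2.COLOR_BGR2HSV); m=cv2.inRange(h,(18,120,120),(34,255,255)); m[330:]=0
p=np.argwhere(m)[:,::-1]; print(rect(p,i,.008),len(p), cv2.boundingRect(p.astype(np.int32)))
rel(478,-20,31,.85)"
```

```text
([565.7999877929688, -140.39999389648438], np.float32(347.6), np.float32(277.2), -0.316) 4260 (250, 0, 390, 308)
shift [  0.7  -1.  140. ] turn -0.001 | tcp [478.4 -21.2 171. ] yaw 0.849 w 0.457 t 13.9 j6 0.57
```

>>> drive_tool:
  rows:
    - [[-1, 0, -1, 50, 0], [-1, 0, -1, 90, 0], [-1, 0, -1, 115, 0], [-1, 0, -1, 128, 0], [-1, 0, -1, 134, 0], [-1, 0, -1, 138, 0], [-1, 0, -1, 138, 0], [-1, 0, -1, 138, 0]]

```text
t: 14.9
tcp_pos: [0.4788, -0.0194, 0.0341]
eef_rot: [0.0, 0.911, 0.413, 0.001]
ft_force: [-0.3, -0.0, 0.2]
width: 0.457
```

```bash
python3 -c "
from h import *
rel(478,-20,31,.85);print(observe()['ft_force'])"
```

```text
shift [-0.9 -0.2  3.1] turn 0.001 | tcp [478.8 -19.4  34.1] yaw 0.851 w 0.457 t 14.9 j6 0.57
[-0.25417322 -0.0486371   0.16475578]
```

>>> drive_tool:
  rows:
    - [[-1, 0, 0, 1.5, 0], [-1, 0, 0, 3, 0], [-1, 0, 0, 3, 0], [0.1, 0, 0, 3, 0], [0.4, 0, 0, 3, 0], [0.5, 0, 0, 3, 0], [0.5, 0, 0, 3, 0], [0.5, 0, 0, -10, 0], [0.5, 0, 0, -50, 0], [0.5, 0, 0, -100, 0], [0.5, 0, 0, -150, 0], [0.5, 0, 0, -150, 0]]

```text
t: 16.4
tcp_pos: [0.4814, -0.0199, 0.1897]
eef_rot: [0.003, 0.911, 0.413, 0.004]
ft_force: [-0.7, 0.1, -1.0]
width: 0.752
```

```bash
python3 -c "
from h import *
im,i=snap('wrist','w9')
h=cv2.cvtColor(im,cv2.COLOR_BGR2HSV); m=cv2.inRange(h,(22,150,120),(34,255,255)); m[330:]=0
c=[q for q in cv2.findContours(m,0,1)[0] if cv2.contourArea(q)>200]
for q in c: print('gold',rect(q,i,.008))
print('red',rect(blob(im,(170,150,60),(6,255,255),(150,60,500,330)),i,.032))
rel(360,-290,180,.35)"
```

```text
gold ([476.5, -19.299999237060547], np.float32(95.7), np.float32(95.4), 1.332)
red ([477.3999938964844, -19.100000381469727], np.float32(44.1), np.float32(42.1), 0.849)
shift [-282.3   88.1    6.2] turn 0.501 | tcp [479.9 -19.6 186.6] yaw 0.851 w 0.752 t 16.45 j6 0.57
```

The box is centred to about 1 mm. Next is the cork.

>>> drive_tool:
  rows:
    - [[0.5, -282, 88, 0, 0.5], [0.5, -282, 88, 0, 0.5], [0.5, -282, 88, 0, 0.5], [0.5, -282, 88, 0, 0.5], [0.5, -282, 88, 0, 0.5], [0.5, -282, 88, 0, 0.5], [0.5, -282, 88, 0, 0.5], [0.5, -282, 88, 0, 0.5]]

```text
t: 17.45
tcp_pos: [0.3587, -0.2881, 0.1828]
eef_rot: [-0.001, 0.985, 0.175, -0.0]
ft_force: [0.5, 0.9, -0.3]
width: 0.752
```

```bash
python3 -c "
from h import *
im,i=snap('wrist','w10'); im2,i2=snap('top','t10')
for n,I,ii,b in (('w',im,i,(150,30,500,330)),('t',im2,i2,(360,225,424,285))):
  for lo,hi,z in (((9,60,150),(22,160,255),.05),((95,20,30),(125,160,150),.022)):
    try: print(n,z,rect(blob(I,lo,hi,b),ii,z))
    except Exception as e: print(n,z,e)
rel(375,-281,52,.35)
"
```

```text
w 0.05 ([367.79998779296875, -283.70001220703125], np.float32(81.3), np.float32(42.7), 0.352)
w 0.022 ([299.5, -456.3999938964844], np.float32(94.8), np.float32(74.5), -1.237)
t 0.05 ([383.79998779296875, -277.8999938964844], np.float32(46.0), np.float32(39.1), 0.356)
t 0.022 ([416.29998779296875, -280.8999938964844], np.float32(61.1), np.float32(35.8), 1.308)
shift [ 17.7  -1.2 131.1] turn 0.003 | tcp [ 358.8 -288.3  183.1] yaw 0.353 w 0.75 t 17.55 j6 0.43
```

View pics/w10.png

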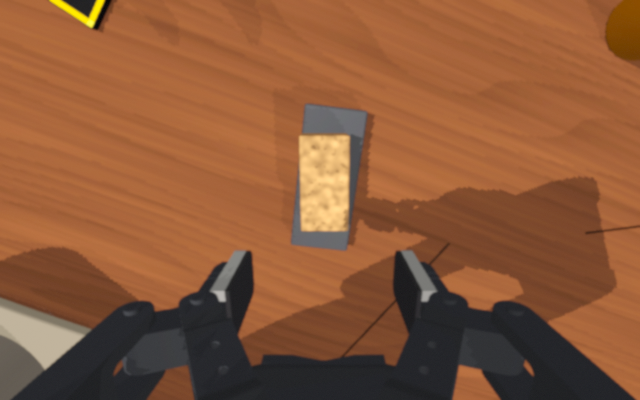

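The wrist view shows the cork straight and clear at (325,183). It measures 81 x 43 mm at (368,-284), yaw 0.352. I grip it by its upper half.

>>> drive_tool:
  rows:
    - [[0.5, 10, -1, 50, 0], [0.5, 10, -1, 100, 0], [0.5, 10, -1, 120, 0], [0.5, 10, -1, 131, 0], [0.5, 10, -1, 131, 0], [-1, 10, -1, 131, 0], [-1, 10, -1, 131, 0], [-1, 10, -1, 131, 0], [-1, 10, -1, 131, 0], [-1, 10, -1, 131, 0]]

```text
t: 18.8
tcp_pos: [0.3684, -0.286, 0.0539]
eef_rot: [0.001, 0.985, 0.174, 0.001]
ft_force: [-0.1, 0.3, 7.2]
width: 0.457
```

```bash
python3 -c "
from h import *
rel(368,-283.7,52,.35); print(observe()['ft_force'])"
```

```text
shift [ 0.4 -2.3  1.9] turn 0.001 | tcp [ 368.4 -286.    53.9] yaw 0.351 w 0.457 t 18.8 j6 0.45
[-0.14575866  0.28347998  7.21348864]
```

>>> drive_tool:
  rows:
    - [[-1, 0, 0, -8, 0], [-1, 0, 0, -25, 0], [-1, 0, 0, -70, 0], [-1, 0, 0, -120, 0], [-1, 0, 0, -130, 0], [-1, 0, 0, -130, 0]]

```text
t: 19.55
tcp_pos: [0.3678, -0.2855, 0.1836]
eef_rot: [0.001, 0.985, 0.174, 0.001]
ft_force: [-0.1, -0.2, -1.2]
width: 0.46
```

```bash
python3 -c "
from h import *
im,i=snap('wrist','w11')
t=cv2.imread('pics/t10.png'); s,_=snap('scene','s11')
a=[cv2.resize(t[125:195,190:260],(400,400),interpolation=2),cv2.resize(s[190:270,400:480],(400,400),interpolation=2)]
cv2.imwrite('pics/m2.png',np.hstack(a))
rel(500,0,185,1);rel(615,246,185,1.55)"
```

```text
shift [ 222.9 -221.4   -3.7] turn -0.649 | tcp [ 366.8 -284.5  181.1] yaw 0.351 w 0.458 t 19.65 j6 0.45
shift [ 415.4 -412.9   -3.5] turn -1.199 | tcp [ 366.8 -284.5  181.1] yaw 0.351 w 0.458 t 19.65 j6 0.45
```

View pics/w11.png

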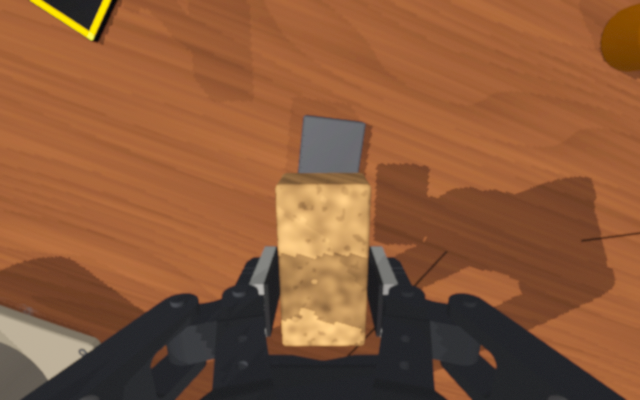

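The cork is held level. I move it near the tray, stopping 45 mm short so the tray can be measured.

>>> drive_tool:
  rows:
    - [[-1, 400, -370, 0, -1.2], [-1, 400, -370, 0, -1.2], [-1, 400, -370, 0, -1.2], [-1, 400, -370, 0, -1.2], [-1, 400, -370, 0, -1.2], [-1, 400, -370, 0, -1.2], [-1, 400, -370, 0, -1.2], [-1, 400, -370, 0, -1.2], [-1, 400, -370, 0, -1.2], [-1, 400, -370, 0, -1.2], [-1, 400, -370, 0, -1.2]]

```text
t: 21.02
tcp_pos: [0.6147, 0.1995, 0.18]
eef_rot: [-0.001, 0.714, 0.7, -0.002]
ft_force: [-0.4, 0.1, -0.6]
width: 0.461
```

```bash
python3 -c "
from h import *
im,i=snap('wrist','w12')
rel(650,246,185,1.55)"
```

```text
shift [47.7 34.1 -4.5] turn 0.0 | tcp [614.9 199.  180.7] yaw 1.55 w 0.455 t 21.07 j6 0.25
```

View pics/w12.png

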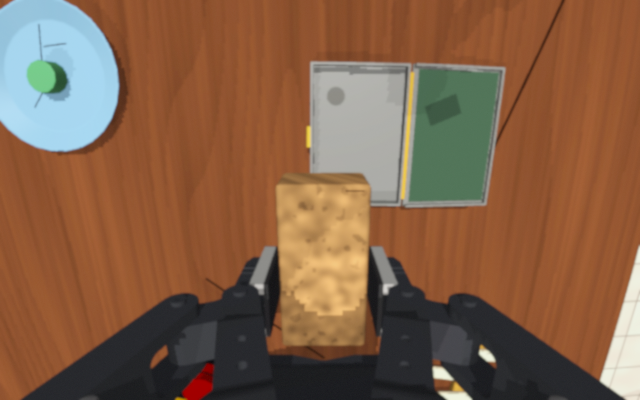

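The wrist view shows the tray with upper corners at about (311,62) and (410,66), and its lower right corner at about (402,206). The catch is at (309,136) and the lid lies to the right.

```bash
python3 -c "
from h import *
i=cams.camera_info('wrist')
a=plane([(311,62),(410,66),(402,206),(310,165)],i,.013)*1000; print(np.round(a,1))
c=(a[0]+a[2])/2; print('centre',c,'len',np.hypot(*(a[1]-a[2])),np.hypot(*(a[0]-a[1])),'yang',np.arctan2(*(a[1]-a[2])[::-1]),np.arctan2(*(a[0]-a[3])[::-1]))
rel(c[0],c[1],34,1.55)"
```

```text
[[605.6 306.9]
 [688.7 302.4]
 [687.  179.5]
 [602.1 219.8]]
centre [646.30656867 243.20748202] len 122.93118755121107 83.29063998736751 yang 1.5569870980619178 1.530743039056931
shift [ 45.   30.9 146.5] turn 0.0 | tcp [614.9 199.  180.7] yaw 1.55 w 0.455 t 21.07 j6 0.25
```

>>> drive_tool:
  rows:
    - [[-1, 45, 31, 0, 0], [-1, 45, 31, 40, 0], [-1, 45, 31, 80, 0], [-1, 45, 31, 115, 0], [-1, 45, 31, 130, 0], [-1, 45, 31, 138, 0], [-1, 45, 31, 143, 0], [-1, 45, 31, 143, 0], [-1, 45, 31, 143, 0]]

```text
t: 22.2
tcp_pos: [0.6485, 0.2445, 0.0406]
eef_rot: [0.0, 0.714, 0.7, 0.001]
ft_force: [-0.7, 0.2, -0.1]
width: 0.459
```

```bash
python3 -c "
from h import *
rel(646,243,34,1.55);print(observe()['ft_force'])"
```

```text
shift [-1.6 -2.5  6.6] turn 0.001 | tcp [648.5 244.5  40.6] yaw 1.551 w 0.459 t 22.2 j6 0.31
[-0.66520643  0.2278118  -0.14518839]
```

>>> drive_tool:
  rows:
    - [[-1, -2, -2, 3, 0], [-1, -2, -2, 5, 0], [-1, -2, -2, 6, 0], [-1, -2, -2, 6.5, 0], [-1, -2, -2, 6.5, 0]]

```text
t: 22.82
tcp_pos: [0.6457, 0.2422, 0.034]
eef_rot: [0.0, 0.714, 0.7, -0.0]
ft_force: [-5.0, -0.9, 9.7]
width: 0.464
```

```bash
python3 -c "
from h import *
rel(646,243,34,1.55);print(observe()['ft_force'])"
```

```text
shift [ 0.8  0.3 -0. ] turn 0.001 | tcp [645.7 242.2  34. ] yaw 1.551 w 0.464 t 22.82 j6 0.3
[-5.02374757 -0.85653357  9.6559456 ]
```

Contact at 10 N, so the cork is on the floor. I release it and rise.

>>> drive_tool:
  rows:
    - [[0, 0, 0, -0.5, 0], [0.2, 0, 0, -0.5, 0], [0.3, 0, 0, -0.5, 0], [0.3, 0, 0, -0.5, 0], [0.3, 0, 0, -10, 0], [0.3, 0, 0, -50, 0], [0.3, 0, 0, -100, 0], [0.3, -45, 0, -150, 0], [0.3, -45, 0, -150, 0], [0.3, -45, 0, -150, 0]]

```text
t: 24.08
tcp_pos: [0.6451, 0.1971, 0.1836]
eef_rot: [0.0, 0.714, 0.7, 0.001]
ft_force: [-0.4, 0.8, 0.4]
width: 0.651
```

```bash
python3 -c "
from h import *
im,i=snap('wrist','w13')
print('cork',rect(blob(im,(9,60,150),(22,160,255),(290,50,430,230)),i,.03))
print('lid',rect(blob(im,(50,40,20),(90,255,140),(380,30,560,240)),i,.004))
rel(500,0,185,.9);rel(365,-285,185,.25)"
```

```text
cork ([644.7000122070312, 242.6999969482422], np.float32(80.1), np.float32(40.1), 1.551)
lid ([731.7000122070312, 241.6999969482422], np.float32(117.2), np.float32(71.2), 1.55)
shift [-200.3 -140.3   -2.8] turn 0.651 | tcp [644.3 197.5 182. ] yaw 1.551 w 0.65 t 24.12 j6 0.24
shift [-488.  -269.5   -2.7] turn 1.301 | tcp [644.3 197.5 182. ] yaw 1.551 w 0.65 t 24.12 j6 0.24
```

View pics/w13.png

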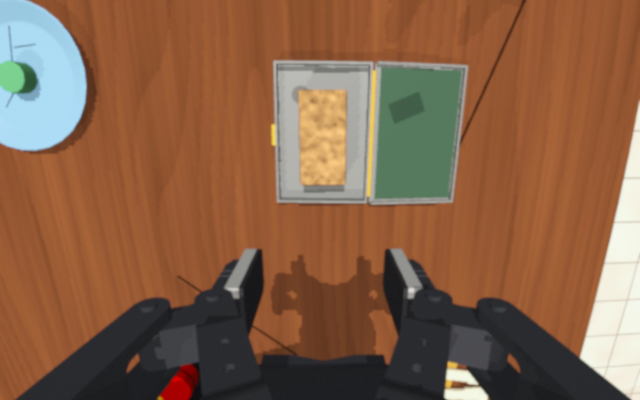

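The cork sits centred in the tray, with its outline from (299,90) to (347,186). On to the whetstone.

>>> drive_tool:
  rows:
    - [[1, -488, -270, 0, 1.3], [1, -488, -270, 0, 1.3], [1, -488, -270, 0, 1.3], [1, -488, -270, 0, 1.3], [1, -488, -270, 0, 1.3], [1, -488, -270, 0, 1.3], [1, -488, -270, 0, 1.3], [1, -488, -270, 0, 1.3], [1, -488, -270, 0, 1.3], [1, -488, -270, 0, 1.3], [1, -488, -270, 0, 1.3], [1, -488, -270, 0, 1.3]]

```text
t: 25.62
tcp_pos: [0.3658, -0.2836, 0.182]
eef_rot: [-0.001, 0.992, 0.126, -0.0]
ft_force: [0.1, 0.3, -0.8]
width: 1.001
```

```bash
python3 -c "
from h import *
im,i=snap('wrist','w14')
h=cv2.cvtColor(im,cv2.COLOR_BGR2HSV); print(h[150,325],h[200,325],h[170,200])
print('ws',rect(blob(im,(90,15,40),(130,160,170),(220,60,440,235)),i,.022))
rel(365,-285,25,.25)"
```

```text
[120   7 115] [126  11 112] [ 12 164 176]
ws ([366.29998779296875, -311.29998779296875], np.float32(4.5), np.float32(2.0), -0.502)
shift [ -1.1   1.2 157.3] turn 0.003 | tcp [ 365.8 -283.7  182.3] yaw 0.253 w 1.003 t 25.68 j6 0.55
```

View pics/w14.png

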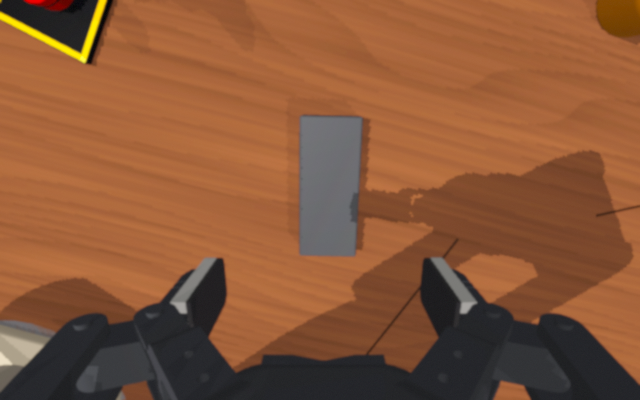

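The whetstone is fully in view, spanning (300,115) to (362,256). I redo the mask with low saturation and also measure the cradle from the top view.

```bash
python3 -c "
from h import *
im=cv2.imread('pics/w14.png'); i=cams.camera_info('wrist')
c=blob(im,(0,0,50),(180,70,170),(270,80,400,262))
print('ws',rect(c,i,.022))
print(np.round(plane([(301,115),(362,116),(356,256),(300,255)],i,.022)*1000,1))
rel(365,-285,25,.25)"
```

```text
ws ([366.0, -289.0], np.float32(129.1), np.float32(52.8), 0.234)
[[ 422.7 -249.2]
 [ 434.9 -299.5]
 [ 309.1 -330.4]
 [ 296.7 -278.4]]
shift [ -1.1   1.2 157.3] turn 0.003 | tcp [ 365.8 -283.7  182.3] yaw 0.253 w 1.003 t 25.68 j6 0.55
```

>>> drive_tool:
  rows:
    - [[1, -1, 5, 60, 0.017], [1, -1, 5, 110, 0.017], [1, -1, 5, 140, 0.017], [1, -1, 5, 155, 0.017], [1, -1, 5, 160, 0.017], [1, -1, 5, 160, 0.017], [-1, -1, 5, 160, 0.017], [-1, -1, 5, 160, 0.017], [-1, -1, 5, 160, 0.017], [-1, -1, 5, 160, 0.017], [-1, -1, 5, 160, 0.017]]
  grip_force: 60

```text
t: 27.05
tcp_pos: [0.3661, -0.2909, 0.0243]
eef_rot: [0.001, 0.993, 0.117, 0.001]
ft_force: [-1.8, 2.7, 8.5]
width: 0.61
```

```bash
python3 -c "
from h import *
rel(366,-289,22,.236);print(observe()['ft_force'])"
```

```text
shift [ 0.3 -1.9  2.3] turn -0.002 | tcp [ 366.1 -290.9   24.3] yaw 0.234 w 0.61 t 27.05 j6 0.56
[-1.82096974  2.70125634  8.5460301 ]
```

>>> drive_tool:
  rows:
    - [[-1, 0, 0, -5, 0], [-1, 0, 0, -15, 0], [-1, 0, 0, -40, 0], [-1, 0, 0, -80, 0], [-1, 0, 0, -130, 0], [-1, 0, 0, -165, 0], [-1, 0, 0, -165, 0], [-1, 0, 0, -165, 0]]

```text
t: 28.05
tcp_pos: [0.3648, -0.2898, 0.1865]
eef_rot: [-0.001, 0.993, 0.117, -0.001]
ft_force: [-0.1, -0.3, -5.3]
width: 0.61
```

```bash
python3 -c "
from h import *
print(np.round(observe()['ft_force'],1),np.round(observe()['moment'],2))
im,i=snap('top')
c=blob(im,(10,40,150),(30,200,255),(335,130,395,205)); print(rect(c,i,.014))
rel(560,-245,185,.29)"
```

```text
[-0.1 -0.3 -5.3] [ 0.02  0.02 -0.05]
([656.2999877929688, -225.89999389648438], np.float32(178.9), np.float32(84.0), 0.285)
shift [200.5   2.1   0.4] turn -0.056 | tcp [ 364.5 -289.4  185.8] yaw 0.234 w 0.61 t 28.1 j6 0.56
```

>>> drive_tool:
  rows:
    - [[-1, 198, 12, 0, -0.052], [-1, 198, 12, 0, -0.052], [-1, 198, 12, 0, -0.052], [-1, 198, 12, 0, -0.052], [-1, 198, 12, 0, -0.052], [-1, 198, 12, 0, -0.052]]

```text
t: 28.85
tcp_pos: [0.5593, -0.2563, 0.1869]
eef_rot: [-0.0, 0.99, 0.142, -0.001]
ft_force: [-0.7, -0.4, -3.3]
width: 0.607
```

```bash
python3 -c "
from h import *
im,i=snap('wrist','w15')
rel(655.5,-227,185,.287)"
```

```text
shift [100.5  -1.3   2.4] turn -0.002 | tcp [ 559.4 -256.5  187.5] yaw 0.285 w 0.61 t 28.9 j6 0.77
```

View pics/w15.png

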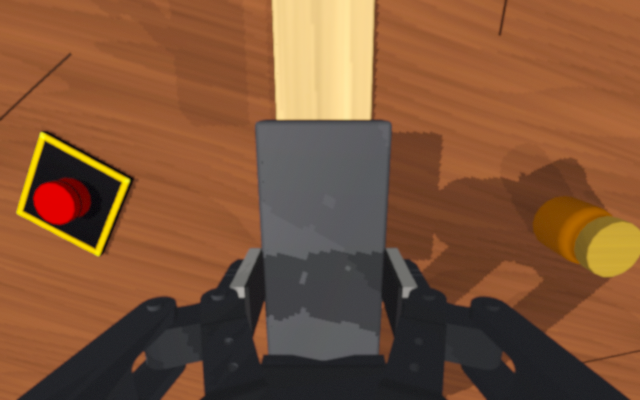

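The wrist view shows the whetstone held level and square ahead of the cradle, whose board edges are at columns 273 and 375. I check the cross-axis alignment from those edges.

```bash
python3 -c "
from h import *
im=cv2.imread('pics/w15.png'); i=cams.camera_info('wrist')
m=cv2.inRange(cv2.cvtColor(im,cv2.COLOR_BGR2HSV),(10,40,190),(30,150,255))
a=np.array([.959,.283]);n=np.array([-.283,.959]);c=np.array([655.5,-226.8])
for r in (10,50,90,110):
  x=np.where(m[r,230:420])[0]+230; p=plane([(x.min()-.5,r),(x.max()+.5,r)],i,.014)*1000
  print(r,x.min(),x.max(),np.round((p-c)@n,1),np.round((p-c)@a,1))
rel(655.5,-226.8,45,.287)"
```

```text
10 272 373 [ 41.4 -43. ] [47.8 47.6]
50 274 372 [ 40.8 -43.1] [16.7 16.5]
90 275 371 [ 41.2 -43.3] [-15.9 -16.1]
110 276 370 [ 40.9 -43. ] [-32.8 -33. ]
shift [100.7  -1.5 142.4] turn -0.002 | tcp [ 559.4 -256.5  187.5] yaw 0.285 w 0.61 t 28.9 j6 0.77
```

>>> drive_tool:
  rows:
    - [[-1, 50, 0, 0, 0], [-1, 101, 0, 0, 0], [-1, 101, 0, 20, 0], [-1, 101, 0, 60, 0], [-1, 101, 0, 95, 0], [-1, 101, 0, 115, 0], [-1, 101, 0, 128, 0], [-1, 101, 0, 136, 0], [-1, 101, 0, 136, 0], [-1, 101, 0, 136, 0]]

```text
t: 30.15
tcp_pos: [0.6585, -0.228, 0.0531]
eef_rot: [0.001, 0.99, 0.142, 0.001]
ft_force: [1.4, -0.2, -3.3]
width: 0.612
```

```bash
python3 -c "
from h import *
rel(655.2,-227.8,38.5,.287);print(observe()['ft_force'])"
```

```text
shift [-3.1 -1.1 14.6] turn -0.001 | tcp [ 658.5 -228.    53.1] yaw 0.286 w 0.612 t 30.15 j6 0.88
[ 1.42397518 -0.24735696 -3.31233826]
```

>>> drive_tool:
  rows:
    - [[-1, -3, -1, 4, 0], [-1, -3, -1, 8, 0], [-1, -3, -1, 11, 0], [-1, -3, -1, 12.5, 0], [-1, -3, -1, 13.5, 0], [-1, -3, -1, 14, 0], [-1, -3, -1, 14, 0]]

```text
t: 31.02
tcp_pos: [0.6547, -0.2276, 0.0384]
eef_rot: [0.0, 0.99, 0.142, 0.0]
ft_force: [-3.8, 1.3, 2.9]
width: 0.613
```

```bash
python3 -c "
from h import *
rel(655.2,-227.8,38.5,.287);print(observe()['ft_force'])"
```

```text
shift [ 0.4  0.3 -0.1] turn -0.001 | tcp [ 654.7 -227.6   38.4] yaw 0.286 w 0.613 t 31.02 j6 0.88
[-3.77983233  1.28853235  2.93367682]
```

>>> drive_tool:
  rows:
    - [[0.4, 0, 0, 0, 0], [0.7, 0, 0, 0, 0], [1, 0, 0, 0, 0], [1, 0, 0, 0, 0], [1, 0, 0, -10, 0], [1, 0, 0, -50, 0], [1, 0, 0, -100, 0], [1, -50, 0, -160, 0], [1, -50, 0, -160, 0], [1, -50, 0, -160, 0]]

```text
t: 32.28
tcp_pos: [0.6069, -0.2422, 0.1998]
eef_rot: [0.001, 0.99, 0.142, 0.001]
ft_force: [-0.7, 0.1, -1.2]
width: 1.001
```

```bash
python3 -c "
from h import *
im,i=snap('wrist','w16'); t,_=snap('top','t16'); s,_=snap('scene','s16')
print('ws',rect(blob(im,(0,0,50),(180,70,170),(270,30,400,240)),i,.036))
print('ft',observe()['ft_force'])
a=cv2.resize(s[100:320,200:480],(560,440)); cv2.imwrite('pics/s16c.png',a)
rel(655,-227.5,100,.287)"
```

```text
ws ([654.9000244140625, -227.3000030517578], np.float32(127.5), np.float32(52.4), 0.286)
ft [ 0.15882312  0.22566119 -0.17343442]
shift [50.9  1.2 95.6] turn -0.001 | tcp [ 606.1 -240.9  195.7] yaw 0.286 w 1.0 t 32.42 j6 0.83
```

View pics/w16.png

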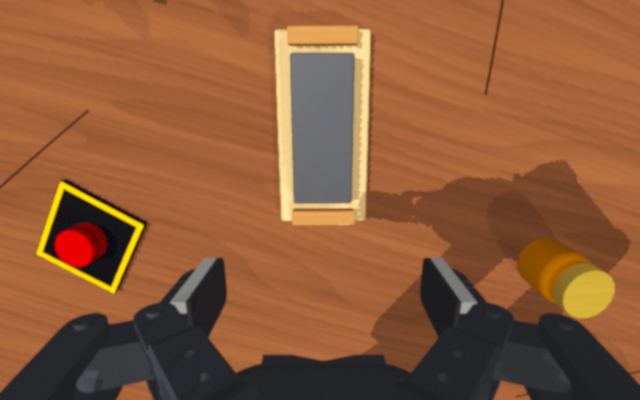

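View pics/t16.png

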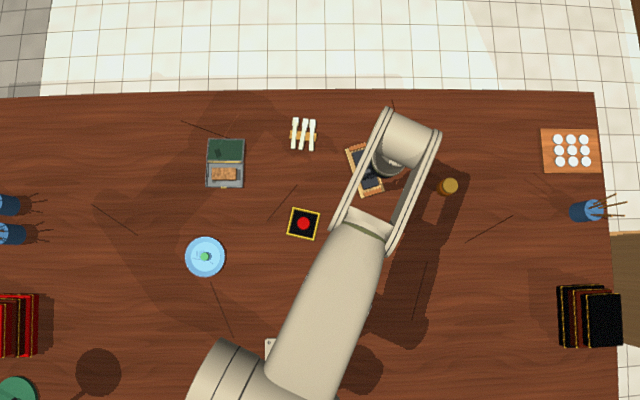

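All four are in place. I do a quick check of the whetstone's midway position between the stops.

```bash
python3 -c "
from h import *
im=cv2.imread('pics/w16.png'); i=cams.camera_info('wrist')
for r in list(range(22,60,2))+list(range(196,228,2)): print(r,im[r,325].tolist(),end=' ')
a=np.array([.959,.283]);c=np.array([654.9,-227.3])
m=cv2.inRange(cv2.cvtColor(im,cv2.COLOR_BGR2HSV),(8,60,205),(30,170,255))[:240]
k=max(cv2.findContours(m,0,1)[0],key=cv2.contourArea).reshape(-1,2); print('\n',rect(k,i,.014))
for nm,r,z in(('farstop in',44,.026),('nearstop in',210,.026),('far stone',52.5,.036),('near stone',204.5,.036)): print(nm,np.round((plane([(324,r)],i,z)*1000-c)@a,1))"
```

```text
22 [54, 94, 157] 24 [56, 100, 164] 26 [78, 147, 212] 28 [90, 167, 234] 30 [92, 167, 234] 32 [89, 165, 231] 34 [89, 165, 232] 36 [88, 166, 233] 38 [89, 165, 232] 40 [86, 164, 231] 42 [77, 151, 216] 44 [52, 96, 145] 46 [87, 139, 173] 48 [129, 194, 228] 50 [139, 208, 241] 52 [118, 165, 194] 54 [115, 114, 117] 56 [121, 117, 117] 58 [120, 117, 116] 196 [110, 106, 105] 198 [109, 106, 105] 200 [109, 106, 105] 202 [108, 116, 126] 204 [128, 188, 221] 206 [134, 200, 234] 208 [91, 146, 185] 210 [52, 101, 154] 212 [82, 156, 221] 214 [90, 167, 234] 216 [89, 165, 231] 218 [87, 165, 231] 220 [86, 166, 231] 222 [85, 165, 230] 224 [78, 149, 215] 226 [61, 109, 178] 
 ([651.5, -226.10000610351562], np.float32(179.9), np.float32(82.8), 0.29)
farstop in [70.3]
nearstop in [-74.4]
far stone [62.2]
near stone [-66.]
```

```bash
python3 -c "
from workcell import finish_job
print(finish_job())"
```

```text
the job is handed in; nothing more can be done
None
```

I took the pile apart from the top down, set all four pieces in their places in order, and handed the job in at about 32 s of the 122 s allowed. The hand-in reports no verdict. The figures below are camera measurements; calibration is good to about 2 mm.

| Piece | Where it ended up |
|---|---|
| Green stone | about 2 mm from the saucer's centre |
| Red box | upright, about 1 mm from the coaster's centre |
| Cork block | flat in the tray, about 2 mm from its centre, lengthwise to about 0.01 rad |
| Whetstone | flat in the cradle, 1–3 mm from midway between the stops, within about 1 mm crosswise, square to about 0.005 rad |

- **Robot at the end:** the gripper was open and clear at about 0.2 m height, with close to zero force on the tool.
- **Bystanders:** by eye, the rest and the jar look unmoved in the last top picture. I did not measure their positions.
- **Disagreements:** the cameras differed by 3–5 mm on the green stone's and the cradle's positions. I relied mostly on the wrist and top views. One colour-mask measurement of the cradle put its centre about 3 mm from where the stop edges and board sides did. All of this is within tolerance.

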